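# Flip the bench magnifier over the square test block

## Task

Two flip-down magnifiers stand on the bench with their lenses raised, one over a square steel test block and one over a round one. Gently tip the lens of the magnifier that holds the square block past its snap point, so that it springs down over the block and lies flat at its lower stop. Leave the square block where it lies and the other lens raised.

Things in the scene. Friction and masses are not known exactly. Their poses are not given: they have to be found in the camera images.
- magnifier_a: magnifier with the square block: grey base 140 x 90 x 12 mm, fixed. Origin: centre of its underside; x from front edge to hinge edge, y along the hinge, z up. Hinge pin along y at x = +60, z = 55 mm, in cheeks 62 mm. Raised, the flap leans 0.35 rad beyond upright to +x, tip at x = +103, z = 173 mm: push it from behind, towards -x. An equal one (round block) is 0.26 m or more to one side
- lens_a (a joint): its flap: ring 72 mm across, 8 thick, centre 62 mm from the pin, then a finger tab 20 wide, 6 thick, ending 126 mm from the pin. 0 = raised stop, 0.35 upright, 1.92 = lowered stop, level to -x, 55 mm above the bench. An over-centre spring drives it to the raised stop below about 0.85, to the lowered stop above; about 1.5 N at the tab starts it, less as it goes on
- lens_b (a joint): flap of the other magnifier (round block), same values and spring; starts raised at 0
- square_block_center (a point): centre (half-way up) of the loose square steel test block, 50 x 50 x 10 mm, that lies on the base plate of magnifier_a, under where its lens comes down; z up
Mind the look-alikes: they are no part of the job. Leave any blue look-alike of the part that bears lens_b alone.

How it is judged:
At the end, for the whole second after the job is handed in: The lens over the square block lies at its lower stop (joint above 1.8 of 1.92 rad), the other lens is still at its raised stop (below 0.15 rad), and the square block is within 15 mm of where it lay (value of joint lens_a above 1.8 rad and value of joint lens_b below 0.15 rad and distance of square_block_center from where it was at the start of the episode below 0.015 m); the robot touches nothing.
It fails at once if the other lens is tipped by more than 0.4 rad (value of joint lens_b above 0.4 rad).
It fails at once if the robot presses on the magnifier of the square block with more than 20 N (contact force between any of the fingers, the arm and magnifier_a above 20 N).
It also fails if it takes over 27 s, if anything falls off the work surface, if the arm or the gripper's body presses on something with over 40 N, if the wrist force passes 120 N, or if a joint passes its speed limit or range.

## Robot

A 6-joint arm with a two-finger parallel gripper is mounted at the origin on a cart in front of the work surface, level with it; the furniture and walls round the work are solid. World frame = base frame: x ahead of the robot, y to its left, z up, the work surface at z = 0. Lengths are in m, angles in rad, forces in N, time in s.
With the tool pointing down it reaches from about 0.35 to 0.775 m from the base axis. Payload 5.5 kg.
Tool frame: the origin (TCP) lies at the very end of the fingers, on their centre line; the grasp point (between the pads) lies 19 mm behind it; z points along the fingers, y is the direction in which the jaws open and shut (so a half turn about z gives the same grasp; the last joint's range is limited). The gripper opens to 85 mm and grips with 20 to 120 N. Pads are 22 mm wide; open, the fingers measure 114 mm over their backs; the gripper's body (76 mm by 85 mm) begins 54 mm behind the grasp point. The pads swing forward as they close: fully open they stand 13 mm farther back than shut.
Start: joints at [0.972, 0.313, 0.046, 1.304, 0, 1.431], TCP at [0.255, 0.516, 0.196] pointing down, gripper open.
Joint ranges: [-2.76, 2.76], [-0.86, 1.69], [-1.03, 1.26], [-2.2, 2.34], [-1.47, 1.5], [-3.14, 3.14]. Speed limits (rad/s): [2.57, 2.57, 3.14, 3.14, 3.14, 3.14].

## Interface

Orientations are given as a rotation vector (axis times angle).
In Python, from cell import * gives the robot as it stands. The module is installed in compiled form; this text tells all that it offers.
- The arm moves only by the tool arm_command, never from a script. Its arguments are lists of equal length, an entry for each row: "jaw": the closure in counts, from 0 (fully open) to 255 (shut); "translation": the shift along the tool's x, y, z in mm, a list of three; "twist": the turn about the tool's z in rad. In form: {"jaw": [jaw, ...], "translation": [[dx, dy, dz], ...], "twist": [twist, ...]}. A call has 1 to 5 rows; each row is the pose to reach, as a shift and turn from the pose commanded when the call began, along the tool's axes at that moment; what a row does not reach only later rows make up. A row lasts 1/10 s, in which the tool goes at most 50 mm and 8.59 degrees, less where a joint would pass 70% of its speed; a pose out of reach is approached as far as the arm can. A call with a gripper value outside its range is refused whole. The fingers move at their own pace and stop on an object; "grip_force" is the grip in N (left out, the last holds). Time passes only in rows, so rows that repeat a pose let the fingers close. It gives the time, the measured TCP pose, the force and the opening at its end, in the units of the state.
- get_state(): the state, without advancing time (a new reading comes with each control period).
- camera(name): name is "side" or "top" or "wrist"; returns a dict with "color" (420x560x3 uint8, red, green, blue), "depth" (420x560 float32, m along the optical axis (not along the pixel's ray), 0 where there is no reading), "K" (3x3 intrinsics, pixels), "R" (3x3) and "t" (3): a world point X has camera coordinates R X + t. Camera axes: x right, y down, z forward; pixel columns grow to the right and rows downward; lengths in m; the calibration is good to about 2 mm. A picture is of the moment at which its call begins.
- job_done(): hands the job in, once; it reports no verdict.
The state is a dict: "time_s": time; "q": joint angles; "joint_velocities": joint speeds; "joint_torque": joint torques, N m; "ee_pos": TCP position; "eef_rot": TCP orientation; "ft_force": force on the tool from outside, world axes, zero at the start; "moment": the same for the moment, N m; "finger_gap": finger opening in m.
Only numpy, scipy, OpenCV 4.12 (cv2) and the standard library are available. Lean on these libraries where they do the work, as an engineer would, in place of code of your own. Each camera call takes 0.05 s, during which the arm holds its last target. There are 200 camera calls.

## Working session

There is one attempt and no reset: what is moved stays moved. The work goes in short steps, Python scripts to look and compute and a tool call to move; the robot and the scene stay as the last step left them, time stands still between calls to the robot, and variables do not carry over. Pictures are saved under pics/ and viewed, about 8 in all and at most 12, crops included, and the job is handed in when it is done.

Besides the shell and the picture viewer there is one more tool, called after "Request:" by a JSON object that holds its "name" and its "arguments". arm_command: Moves the arm, as the interface text tells. Its arguments: {"type":"object","properties":{"jaw":{"type":"array"},"translation":{"type":"array"},"twist":{"type":"array"},"grip_force":{"type":"number"}},"required":["jaw","translation","twist"]}

```bash
mkdir -p pics; cat > h.py <<'E'
from cell import *
import numpy as np, cv2
def world(c,u,v):
    z=c["depth"][v,u]; p=np.linalg.inv(c["K"])@np.array([u,v,1.0])*z
    return c["R"].T@(p-c["t"])
def cloud(c):
    v,u=np.indices(c["depth"].shape); P=np.stack([u,v,np.ones_like(u)],-1)@np.linalg.inv(c["K"]).T*c["depth"][...,None]
    return (P-c["t"])@c["R"]
E
python3 - <<'E'
from h import *
import pickle
s=get_state(); print({k:np.round(v,3) for k,v in s.items()})
for n in("top","side"):
    c=camera(n); pickle.dump(c,open(n+".pkl","wb")); cv2.imwrite(f"pics/{n}1.png",c["color"][...,::-1])
    print(n,np.round(-c["R"].T@c["t"],3),np.round(c["R"][2],2))
E
```

```text
{'time_s': np.float64(0.0), 'q': array([0.972, 0.314, 0.045, 1.304, 0.   , 1.431]), 'joint_velocities': array([-0.001,  0.001,  0.001,  0.001, -0.   ,  0.001]), 'joint_torque': array([-0.0000e+00, -4.8063e+01,  2.9853e+01,  1.9000e-02, -0.0000e+00,
       -0.0000e+00]), 'ee_pos': array([0.254, 0.515, 0.195]), 'eef_rot': array([-7.140e-01, -3.059e+00,  3.000e-03]), 'ft_force': array([ 0.25 ,  0.317, -0.099]), 'moment': array([-0.062, -0.047, -0.006]), 'finger_gap': np.float64(0.085)}
top [0.234 0.26  1.656] [ 0.14 -0.02 -0.99]
side [-0.068 -0.833  1.072] [ 0.35  0.69 -0.64]
```

View pics/top1.png

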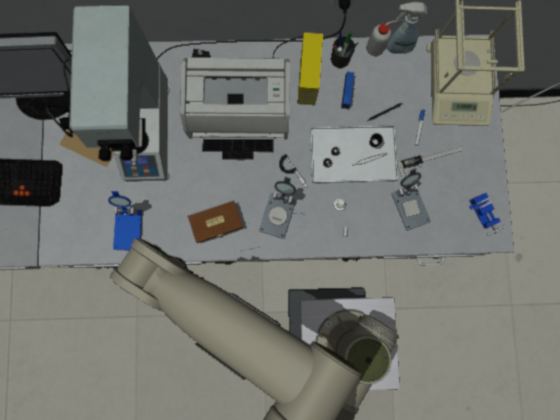

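View pics/side1.png

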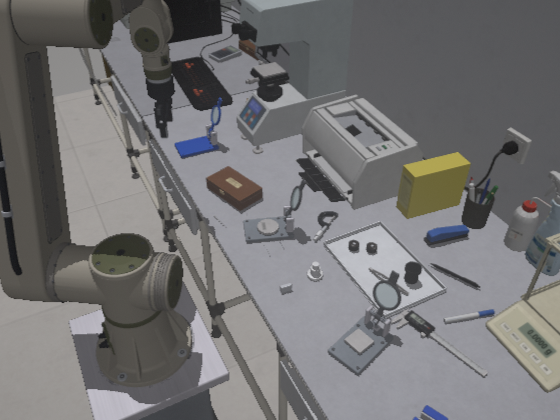

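Top view: there are three candidates. The grey magnifier at (411,207) shows a square block, the grey one at (278,212) shows a round block, and the blue one at (127,228) is a look-alike. The right grey one fits. I'll confirm it in an enlarged crop and measure it.

```bash
python3 - <<'E'
from h import *
import pickle
t=pickle.load(open("top.pkl","rb")); s=pickle.load(open("side.pkl","rb"))
a=cv2.resize(t["color"][150:250,355:465],(440,400),interpolation=cv2.INTER_CUBIC)
b=cv2.resize(s["color"][260:380,315:425],(367,400),interpolation=cv2.INTER_CUBIC)
cv2.imwrite("pics/crop.png",np.hstack([a,b])[...,::-1])
P=[cloud(t)[150:250,370:450].reshape(-1,3),cloud(s)[255:385,315:430].reshape(-1,3)]
base0=np.median(cloud(t)[200:220,405:415].reshape(-1,3),0);print("rough",base0)
for n,p in zip("ts",P):
    near=np.linalg.norm(p[:,:2]-base0[:2],axis=1)<0.16
    pl=p[near&(p[:,2]>.006)&(p[:,2]<.028)]
    pl=pl[np.linalg.norm(pl[:,:2]-base0[:2],axis=1)<.09]
    r=cv2.minAreaRect((pl[:,:2]*1000).astype(np.float32)); print(n,"plate",len(pl),r,np.percentile(pl[:,2],[5,50,95]))
    fl=p[near&(p[:,2]>.075)&(p[:,2]<.2)]
    print("flap",len(fl),fl.mean(0),fl[fl[:,2].argmax()])
    for lo in np.arange(.07,.19,.02):
        q=fl[(fl[:,2]>=lo)&(fl[:,2]<lo+.02)]
        if len(q):print(round(lo,2),len(q),np.round(q.mean(0),3),np.round(np.ptp(q,axis=0),3))
E
```

```text
rough [ 0.44098712 -0.22669277  0.01997466]
t plate 952 ((436.32318115234375, -229.1262664794922), (169.96585083007812, 160.98989868164062), 80.49241638183594) [0.00682836 0.01342604 0.02361947]
flap 225 [ 0.53037244 -0.2060663   0.12421682] [ 0.5470985  -0.19635844  0.17581879]
0.07 17 [ 0.518 -0.214  0.085] [0.015 0.035 0.011]
0.09 58 [ 0.523 -0.213  0.1  ] [0.023 0.063 0.02 ]
0.11 63 [ 0.528 -0.203  0.121] [0.029 0.066 0.02 ]
0.13 53 [ 0.536 -0.203  0.141] [0.024 0.053 0.02 ]
0.15 25 [ 0.543 -0.201  0.162] [0.022 0.022 0.02 ]
0.17 9 [ 0.548 -0.2    0.174] [0.007 0.016 0.005]
s plate 1915 ((446.3069763183594, -240.1081085205078), (161.53707885742188, 96.54967498779297), 20.151479721069336) [0.00837676 0.01284091 0.0233349 ]
flap 782 [ 0.53144017 -0.20909685  0.12079268] [ 0.54766761 -0.20596124  0.17628604]
0.07 65 [ 0.518 -0.213  0.085] [0.016 0.044 0.014]
0.09 215 [ 0.524 -0.21   0.101] [0.031 0.065 0.02 ]
0.11 244 [ 0.532 -0.21   0.12 ] [0.035 0.07  0.02 ]
0.13 160 [ 0.538 -0.207  0.138] [0.03  0.058 0.02 ]
0.15 79 [ 0.545 -0.205  0.16 ] [0.018 0.024 0.02 ]
0.17 19 [ 0.55  -0.204  0.173] [0.01  0.02  0.006]
```

View pics/crop.png

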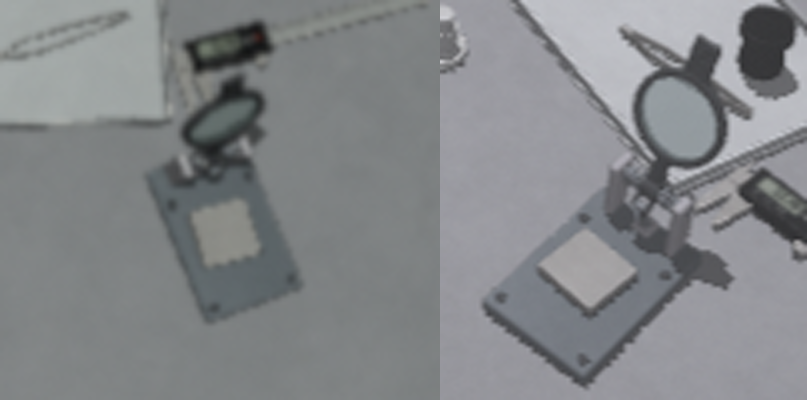

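The crop confirms it: the square block is on the right-hand grey magnifier, and its lens is raised. The tab tip measures (0.549, -0.204, 0.174), against an expected z of 0.173. The yaw is about 20°, both from the plate (20.2°) and from the flap lean (18°). I'll lift first, then cross over high up.

Request:
{"name": "arm_command", "arguments": {"jaw": [255, 255, 255, 255, 255], "translation": [[0, 0, -45], [0, 0, -90], [-20, -15, -120], [-50, -38, -120], [-85, -64, -120]], "twist": [0, 0, 0, 0, 0]}}

```text
time_s: 0.6
ee_pos: [0.3029, 0.4206, 0.3163]
eef_rot: [0.711, 3.059, 0.003]
ft_force: [0.5, -1.0, -0.5]
finger_gap: 0.0123
```

Request:
{"name": "arm_command", "arguments": {"jaw": [255, 255, 255, 255, 255], "translation": [[-36, -27, 0], [-72, -54, 0], [-108, -81, 0], [-144, -108, 0], [-180, -135, 0]], "twist": [0, 0, 0, 0, 0]}}

```text
time_s: 1.1
ee_pos: [0.4044, 0.2181, 0.3154]
eef_rot: [-0.714, -3.059, 0.0]
ft_force: [0.9, 0.4, -0.7]
finger_gap: 0.0002
```

Request:
{"name": "arm_command", "arguments": {"jaw": [255, 255, 255, 255, 255], "translation": [[-36, -27, 0], [-72, -54, 0], [-108, -81, 0], [-144, -108, 0], [-180, -135, 0]], "twist": [0, 0, 0, 0, 0]}}

```text
time_s: 1.6
ee_pos: [0.5061, 0.0172, 0.3153]
eef_rot: [-0.715, -3.059, -0.0]
ft_force: [-0.6, 0.1, 0.2]
finger_gap: -0.0001
```

Request:
{"name": "arm_command", "arguments": {"jaw": [255, 255, 255, 255, 255], "translation": [[-36, -27, 0], [-72, -54, 0], [-108, -81, 0], [-144, -108, 0], [-180, -136, 0]], "twist": [0, 0, 0, 0, 0]}}

```text
time_s: 2.1
ee_pos: [0.6073, -0.1843, 0.3151]
eef_rot: [-0.714, -3.059, -0.001]
ft_force: [0.6, 0.7, 0.5]
finger_gap: -0.0001
```

Request:
{"name": "arm_command", "arguments": {"jaw": [255, 255, 255, 255, 255], "translation": [[0, 0, 0], [0, 0, 0], [0, 0, 0], [0, 0, 0], [0, 0, 0]], "twist": [-0.14, -0.28, -0.42, -0.56, -0.7]}}

```text
time_s: 2.6
ee_pos: [0.6067, -0.1827, 0.3148]
eef_rot: [0.387, -3.117, -0.001]
ft_force: [-0.2, 0.7, 0.2]
finger_gap: 0.0002
```

Request:
{"name": "arm_command", "arguments": {"jaw": [255, 255, 255], "translation": [[0, 0, 0], [0, 0, 0], [0, 0, 0]], "twist": [-0.1, -0.1, -0.1]}}

```text
time_s: 2.9
ee_pos: [0.6068, -0.1826, 0.3152]
eef_rot: [0.53, -3.096, -0.001]
ft_force: [0.4, 0.1, 0.4]
finger_gap: -0.0001
```

```bash
cat > rel.py <<'E'
from h import *
from scipy.spatial.transform import Rotation as R
s=get_state(); M=R.from_rotvec(s["eef_rot"]).as_matrix()
print(s["time_s"],s["ee_pos"],"toolx yaw",np.degrees(np.arctan2(M[1,0],M[0,0])))
print("tip in tool mm",M.T@(np.array([.549,-.204,.174])-s["ee_pos"])*1000)
E
python3 rel.py; python3 -c "
from h import *
cv2.imwrite('pics/side2.png',camera('side')['color'][...,::-1])"
```

```text
2.9 [ 0.60678901 -0.18257282  0.31517422] toolx yaw -160.58739422266484
tip in tool mm [ 61.55752645  -1.08537216 141.20321302]
```

View pics/side2.png

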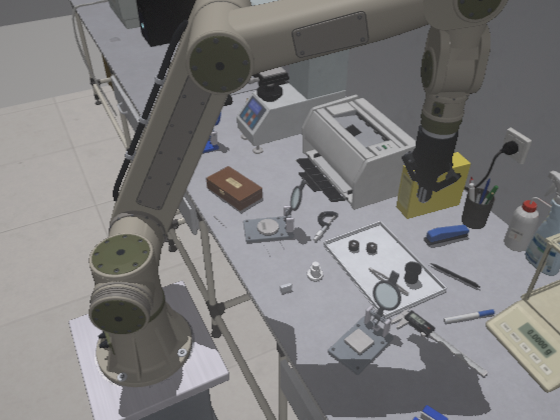

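The side view shows the closed gripper at (430,180), high and behind the lens tab at (393,278). Everything is undisturbed. I'll descend to z 0.150, then push gently.

Request:
{"name": "arm_command", "arguments": {"jaw": [255, 255, 255, 255, 255], "translation": [[0, 0, 40], [0, 0, 80], [0, 0, 120], [0, 0, 150], [0, 0, 165]], "twist": [0, 0, 0, 0, 0]}}

```text
time_s: 3.45
ee_pos: [0.6049, -0.1817, 0.1469]
eef_rot: [0.53, -3.092, -0.005]
ft_force: [-0.6, -1.2, 0.6]
finger_gap: 0.0003
```

Request:
{"name": "arm_command", "arguments": {"jaw": [255, 255, 255, 255, 255], "translation": [[8, 0, 0], [16, 0, 0], [24, 0, 0], [32, 0, 0], [38, 0, 0]], "twist": [0, 0, 0, 0, 0]}}

```text
time_s: 3.95
ee_pos: [0.5708, -0.196, 0.1519]
eef_rot: [-0.532, 3.095, -0.002]
ft_force: [-0.1, -0.5, 0.1]
finger_gap: -0.0002
```

Request:
{"name": "arm_command", "arguments": {"jaw": [255, 255, 255, 255, 255], "translation": [[4, 0, 0], [8, 0, 0], [12, 0, 0], [16, 0, 0], [20, 0, 0]], "twist": [0, 0, 0, 0, 0]}}

```text
time_s: 4.45
ee_pos: [0.552, -0.2021, 0.1505]
eef_rot: [0.534, -3.096, -0.0]
ft_force: [-1.0, 0.3, -0.3]
finger_gap: -0.0
```

```bash
python3 rel.py; python3 -c "
from h import *
c=camera('side')['color'][200:380,290:500]
cv2.imwrite('pics/side3.png',cv2.resize(c,None,fx=3,fy=3)[...,::-1])"
```

```text
4.45 [ 0.55198831 -0.20206841  0.15048796] toolx yaw -160.4441935771234
tip in tool mm [  3.46317282  -0.8166082  -23.51205109]
```

View pics/side3.png

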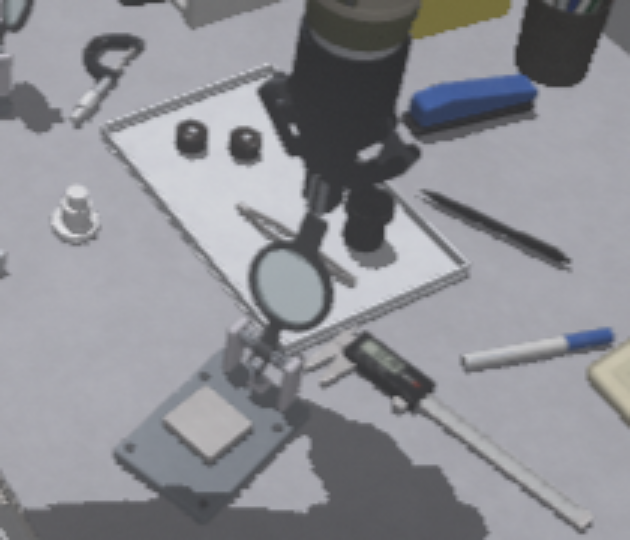

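The fingertips are centred behind the tab at crop position (315,210), just at contact. I'll keep pushing at about 60 mm/s.

Request:
{"name": "arm_command", "arguments": {"jaw": [255, 255, 255, 255, 255], "translation": [[5, 0, 0], [10, 0, 0], [15, 0, 0], [20, 0, 0], [25, 0, 0]], "twist": [0, 0, 0, 0, 0]}}

```text
time_s: 5.0
ee_pos: [0.5282, -0.2105, 0.1506]
eef_rot: [-0.533, 3.096, 0.0]
ft_force: [0.7, -0.1, 0.5]
finger_gap: 0.0001
```

Request:
{"name": "arm_command", "arguments": {"jaw": [255, 255, 255, 255, 255], "translation": [[5, 0, 0], [10, 0, 0], [15, 0, 0], [20, 0, 0], [25, 0, 0]], "twist": [0, 0, 0, 0, 0]}}

```text
time_s: 5.5
ee_pos: [0.5047, -0.2189, 0.1506]
eef_rot: [-0.533, 3.096, 0.0]
ft_force: [1.0, 0.0, -0.4]
finger_gap: 0.0001
```

Request:
{"name": "arm_command", "arguments": {"jaw": [255, 255, 255, 255, 255], "translation": [[5, 0, 0], [10, 0, 0], [15, 0, 0], [20, 0, 0], [25, 0, 0]], "twist": [0, 0, 0, 0, 0]}}

```text
time_s: 6.0
ee_pos: [0.4812, -0.2273, 0.1506]
eef_rot: [-0.533, 3.096, -0.0]
ft_force: [0.2, -0.4, 0.6]
finger_gap: -0.0002
```

```bash
python3 rel.py; python3 -c "
from h import *
c=camera('side')['color'][200:380,290:500]
cv2.imwrite('pics/side4.png',cv2.resize(c,None,fx=3,fy=3)[...,::-1])"
```

```text
6.0 [ 0.48119615 -0.22729079  0.15061263] toolx yaw -160.44959460018188
tip in tool mm [-71.69112413  -0.74225896 -23.37998134]
```

View pics/side4.png

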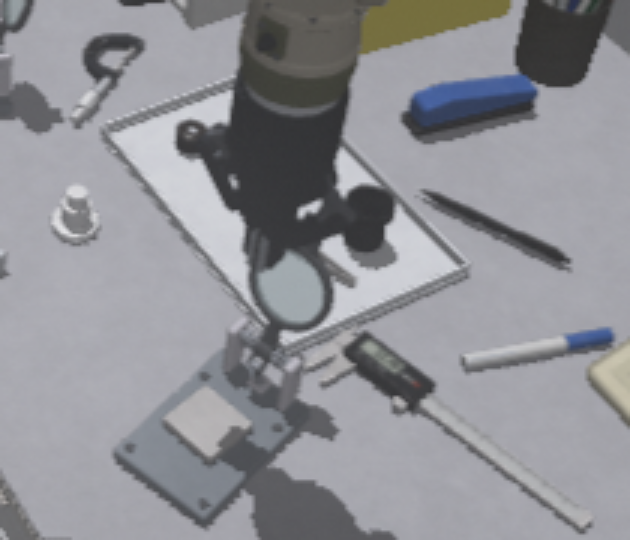

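The ring still appears raised at crop (290,285), although the TCP is already past the tab's original position. I'll measure the flap by depth before moving again.

```bash
cat > flap.py <<'E'
from h import *
import sys
ax=np.array([.94,.342]); O=np.array([.549,-.204])-.103*ax
def show(n):
    c=camera(n); p=cloud(c).reshape(-1,3); d=p[:,:2]-O
    L=np.c_[d@ax,d@[-.342,.94],p[:,2]]*1000
    m=(abs(L[:,1])<60)&(L[:,0]>-90)&(L[:,0]<150)&(L[:,2]>30)&(L[:,2]<190); L=L[m]
    print(n,"lo z, n, x pct5/50/95, y pct5/50/95")
    for z in range(30,190,10):
        q=L[(L[:,2]>=z)&(L[:,2]<z+10)]
        if len(q): print(z,len(q),np.percentile(q[:,0],[5,50,95]).round(),np.percentile(q[:,1],[5,50,95]).round())
    return c
if __name__=="__main__":
    c=show("side"); show("top")
    s=get_state(); X=c["K"]@(c["R"]@s["ee_pos"]+c["t"]); print("tcp px",X[:2]/X[2])
E
python3 flap.py; python3 -c "
from h import *
c=camera('wrist'); cv2.imwrite('pics/w1.png',c['color'][...,::-1])"
```

```text
side lo z, n, x pct5/50/95, y pct5/50/95
30 36 [51. 56. 69.] [-29. -13.  33.]
40 49 [50. 53. 67.] [-28.   2.  30.]
50 100 [51. 58. 68.] [-28.  -2.  29.]
60 97 [52. 61. 70.] [-27.   0.  31.]
70 29 [61. 69. 74.] [-4.  1.  7.]
80 54 [69. 72. 77.] [-15.   4.  21.]
90 94 [71. 76. 80.] [-24.  -1.  26.]
100 119 [74. 79. 83.] [-31.   3.  32.]
110 100 [79. 83. 86.] [-30.  -4.  23.]
120 95 [82. 87. 91.] [-31.  -8.  15.]
130 71 [86. 90. 94.] [-26.  -8.  12.]
140 45 [88. 92. 97.] [-18.  -7.   9.]
150 12 [ 92.  98. 101.] [-8. -5. -1.]
170 3 [104. 104. 107.] [ 9. 10. 10.]
180 3 [19. 20. 27.] [-3.  6.  8.]
top lo z, n, x pct5/50/95, y pct5/50/95
30 10 [-2. 60. 71.] [-19.  34.  37.]
40 12 [50. 55. 67.] [-12.  23.  35.]
50 39 [50. 59. 69.] [-21.   6.  34.]
60 49 [54. 62. 69.] [-25.  10.  34.]
70 5 [63. 65. 67.] [-9.  3.  8.]
80 14 [69. 70. 74.] [-19.  -1.  13.]
90 26 [69. 73. 76.] [-23.   4.  28.]
100 35 [75. 78. 82.] [-28.   7.  34.]
110 27 [78. 82. 85.] [-25.  -3.  37.]
120 33 [81. 85. 89.] [-27.  12.  36.]
130 29 [86. 89. 96.] [-24.  16.  31.]
140 23 [88. 92. 95.] [-17.   5.  23.]
150 13 [91. 95. 99.] [-3.  8. 15.]
160 11 [ 97. 101. 104.] [-3.  3. 11.]
170 11 [ 99. 104. 107.] [-5.  3. 13.]
180 1 [104. 104. 104.] [13. 13. 13.]
tcp px [374.84089842 297.27290732]
```

View pics/w1.png

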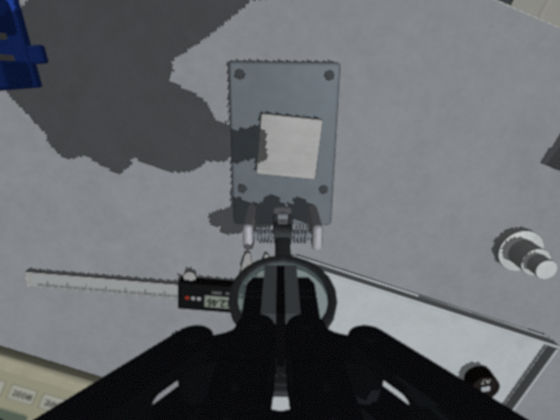

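Depth shows the flap still fully raised: x≈104 at z≈173, so joint about 0. The fingertips seem to end higher than the reported TCP z. I'll check the real fingertip position with an overlay and depth.

```bash
python3 - <<'E'
from h import *
from flap import O,ax
s=get_state(); e=s["ee_pos"]; ims=[]
for n in("side","top"):
    c=camera(n); W=cloud(c); d=W[...,:2]-O
    L=np.dstack([d@ax,d@np.array([-.342,.94]),W[...,2]])*1000
    pr=lambda X:(lambda x:x[:2]/x[2])(c["K"]@(c["R"]@np.array(X)+c["t"]))
    u,v=pr(e).astype(int)
    if n=="side":
        for r in range(v-30,v+6,3):
            print(r,[(k,L[r,k].round().astype(int).tolist() if c["depth"][r,k]>0 else None) for k in range(u-4,u+11,3)])
    im=c["color"].copy()[v-45:v+25,u-35:u+35]
    im=cv2.resize(im,(400,400),interpolation=cv2.INTER_NEAREST); f=400/70
    for h,col in((0,(255,0,0)),(.02,(0,255,0)),(.04,(0,0,255))):
        x=(pr(e+[0,0,h])-[u-35,v-45])*f; cv2.circle(im,tuple(x.astype(int).tolist()),4,col,1)
    ims.append(im)
cv2.imwrite("pics/ov.png",np.hstack(ims)[...,::-1])
print(s["q"].round(3),s["ee_pos"])
E
```

```text
267 [(370, [25, 21, 238]), (373, [12, 7, 258]), (376, [21, 5, 252]), (379, [12, -7, 267]), (382, [14, -13, 271])]
270 [(370, [24, 19, 231]), (373, [18, 9, 243]), (376, [18, 2, 248]), (379, [13, -8, 259]), (382, [15, -13, 261])]
273 [(370, [205, 119, 7]), (373, [16, 7, 237]), (376, [25, 5, 231]), (379, [18, -6, 245]), (382, [16, -14, 252])]
276 [(370, [200, 115, 2]), (373, [24, 10, 219]), (376, [23, 3, 225]), (379, [18, -7, 237]), (382, [16, -15, 243])]
279 [(370, [193, 110, 0]), (373, [24, 9, 211]), (376, [20, 0, 221]), (379, [19, -7, 226]), (382, [22, -13, 228])]
282 [(370, [179, 100, 7]), (373, [20, 6, 206]), (376, [20, -1, 212]), (379, [24, -6, 212]), (382, [25, -13, 216])]
285 [(370, [172, 95, 5]), (373, [21, 5, 197]), (376, [19, -3, 205]), (379, [25, -7, 203]), (382, [27, -13, 205])]
288 [(370, [164, 89, 4]), (373, [21, 4, 188]), (376, [17, -6, 199]), (379, [24, -9, 195]), (382, [88, 17, 122])]
291 [(370, [157, 84, 2]), (373, [79, 34, 107]), (376, [81, 27, 110]), (379, [85, 21, 111]), (382, [86, 14, 116])]
294 [(370, [145, 76, 7]), (373, [77, 32, 99]), (376, [80, 25, 102]), (379, [82, 19, 106]), (382, [85, 13, 107])]
297 [(370, [127, 65, 19]), (373, [71, 27, 97]), (376, [74, 21, 100]), (379, [78, 15, 101]), (382, [79, 8, 105])]
300 [(370, [125, 63, 11]), (373, [139, 62, 0]), (376, [75, 20, 89]), (379, [74, 12, 96]), (382, [74, 4, 102])]
[-0.592  0.249 -0.152  1.169  0.    -0.933] [ 0.48153608 -0.22722734  0.15064797]
```

View pics/ov.png

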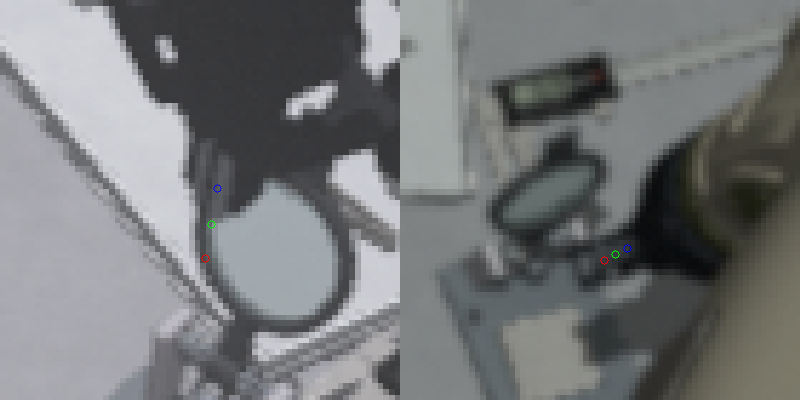

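Side overlay (left): the fingertips end at about pixel (215,222) of the overlay, and depth puts their lowest points at z≈0.185, not the reported 0.150. In x and y they agree. So the fingers passed about 10 mm above the tab without touching it, and the reported height reads about 33 mm too low. I'll go up and back behind the tab, then descend correspondingly lower.

Request:
{"name": "arm_command", "arguments": {"jaw": [255, 255, 255, 255, 255], "translation": [[0, 0, -30], [-20, 0, -30], [-60, 0, -30], [-100, 0, -30], [-135, 0, -30]], "twist": [0, 0, 0, 0, 0]}}

```text
time_s: 6.8
ee_pos: [0.6106, -0.1812, 0.1807]
eef_rot: [-0.534, 3.095, -0.0]
ft_force: [0.6, -0.4, 0.1]
finger_gap: -0.0002
```

Request:
{"name": "arm_command", "arguments": {"jaw": [255, 255, 255, 255, 255], "translation": [[0, 0, 20], [0, 0, 40], [0, 0, 55], [0, 0, 63], [0, 0, 63]], "twist": [0, 0, 0, 0, 0]}}

```text
time_s: 7.3
ee_pos: [0.608, -0.1814, 0.1162]
eef_rot: [0.533, -3.094, -0.002]
ft_force: [-0.6, -0.0, 0.5]
finger_gap: -0.0
```

```bash
python3 rel.py; python3 - <<'E'
from h import *
from flap import O,ax
for n in("side","top"):
    c=camera(n); p=cloud(c).reshape(-1,3); d=p[:,:2]-O
    L=np.c_[d@ax,d@[-.342,.94],p[:,2]]*1000
    m=(abs(L[:,1])<25)&(L[:,0]>125)&(L[:,0]<200)&(L[:,2]>60)&(L[:,2]<260); q=L[m]
    print(n)
    for z in range(60,230,10):
        k=q[(q[:,2]>=z)&(q[:,2]<z+10)]
        if len(k): print(z,len(k),np.percentile(k[:,0],[5,50,95]).round(),np.percentile(k[:,1],[5,50,95]).round())
E
```

```text
7.3 [ 0.60804944 -0.18144804  0.11617682] toolx yaw -160.43925818478607
tip in tool mm [ 63.29386154  -1.37236089 -57.71438752]
side
150 11 [153. 156. 160.] [-8. -4.  9.]
160 44 [153. 157. 168.] [-13.  -2.  12.]
170 39 [152. 158. 165.] [-13.  -4.  12.]
180 33 [152. 157. 164.] [-13.  -2.  11.]
190 50 [150. 155. 161.] [-20.   2.  19.]
200 92 [152. 157. 172.] [-23.  -9.  22.]
210 30 [148. 153. 170.] [-25.   1.  14.]
220 51 [146. 149. 159.] [-16.   4.  16.]
top
150 3 [153. 154. 157.] [-2.  5.  8.]
160 1 [153. 153. 153.] [4. 4. 4.]
170 3 [153. 154. 156.] [ 2.  9. 10.]
180 1 [158. 158. 158.] [12. 12. 12.]
190 3 [151. 152. 157.] [12. 14. 18.]
200 3 [154. 159. 160.] [16. 17. 23.]
210 3 [151. 156. 158.] [15. 17. 21.]
220 3 [148. 151. 153.] [12. 18. 18.]
```

Depth now shows the fingers at z 0.150 and above, with the front face at x≈154 mm. That overlaps the tab, whose top is at 0.174. I'll lower 4 mm more and push.

Request:
{"name": "arm_command", "arguments": {"jaw": [255, 255, 255, 255, 255], "translation": [[8, 0, 4], [16, 0, 4], [24, 0, 4], [32, 0, 4], [38, 0, 4]], "twist": [0, 0, 0, 0, 0]}}

```text
time_s: 7.9
ee_pos: [0.5721, -0.1951, 0.114]
eef_rot: [-0.532, 3.096, -0.0]
ft_force: [0.5, -1.0, 0.3]
finger_gap: 0.0
```

Request:
{"name": "arm_command", "arguments": {"jaw": [255, 255, 255, 255, 255], "translation": [[3, 0, 0], [6, 0, 0], [10, 0, 0], [15, 0, 0], [20, 0, 0]], "twist": [0, 0, 0, 0, 0]}}

```text
time_s: 8.4
ee_pos: [0.5544, -0.2015, 0.1139]
eef_rot: [-0.534, 3.095, -0.001]
ft_force: [0.6, -0.0, 0.8]
finger_gap: 0.0001
```

Request:
{"name": "arm_command", "arguments": {"jaw": [255, 255, 255, 255, 255], "translation": [[4, 0, 0], [8, 0, 0], [12, 0, 0], [16, 0, 0], [20, 0, 0]], "twist": [0, 0, 0, 0, 0]}}

```text
time_s: 8.9
ee_pos: [0.5349, -0.2081, 0.1135]
eef_rot: [0.533, -3.096, -0.0]
ft_force: [1.2, 1.6, 0.5]
finger_gap: 0.0003
```

```bash
python3 rel.py; python3 -c "
from flap import *
show('side')"
```

```text
8.9 [ 0.53486647 -0.20812127  0.11349971] toolx yaw -160.45256789460103
tip in tool mm [-14.69034906  -0.83222527 -60.50229573]
side lo z, n, x pct5/50/95, y pct5/50/95
30 44 [50. 56. 69.] [-29. -12.  31.]
40 52 [51. 54. 65.] [-29.   2.  29.]
50 97 [53. 58. 70.] [-28.   1.  30.]
60 91 [53. 61. 70.] [-27.  -2.  31.]
70 14 [58. 62. 65.] [-3. -0.  8.]
80 44 [60. 63. 66.] [-14.   2.  19.]
90 71 [60. 65. 67.] [-20.   8.  29.]
100 90 [62. 65. 68.] [-28.  -3.  31.]
110 93 [63. 66. 69.] [-31.   1.  34.]
120 89 [64. 67. 69.] [-31.   2.  34.]
130 88 [64. 67. 70.] [-28.  -1.  31.]
140 72 [66. 68. 72.] [-22.  -2.  24.]
150 41 [65. 69. 81.] [-11.  -1.  11.]
160 43 [66. 71. 89.] [-12.  -6.   9.]
170 64 [67. 72. 87.] [-13.  -1.  12.]
180 40 [70. 76. 81.] [-12.   0.   8.]
```

The flap is now nearly upright (joint about 0.3) and the force is about 2 N. I'll continue.

Request:
{"name": "arm_command", "arguments": {"jaw": [255, 255, 255, 255, 255], "translation": [[4, 0, 0], [8, 0, 0], [12, 0, 0], [16, 0, 0], [20, 0, 0]], "twist": [0, 0, 0, 0, 0]}}

```text
time_s: 9.45
ee_pos: [0.516, -0.2147, 0.1135]
eef_rot: [0.533, -3.096, -0.001]
ft_force: [-0.1, 0.6, -0.7]
finger_gap: -0.0002
```

Request:
{"name": "arm_command", "arguments": {"jaw": [255, 255, 255, 255, 255], "translation": [[4, 0, 0], [8, 0, 0], [12, 0, 0], [16, 0, 0], [20, 0, 0]], "twist": [0, 0, 0, 0, 0]}}

```text
time_s: 9.95
ee_pos: [0.4971, -0.2215, 0.1135]
eef_rot: [0.533, -3.096, -0.0]
ft_force: [0.4, 0.4, -0.5]
finger_gap: -0.0004
```

Request:
{"name": "arm_command", "arguments": {"jaw": [255, 255, 255, 255, 255], "translation": [[4, 0, 0], [8, 0, 0], [12, 0, 0], [16, 0, 0], [20, 0, 0]], "twist": [0, 0, 0, 0, 0]}}

```text
time_s: 10.45
ee_pos: [0.4783, -0.2283, 0.1136]
eef_rot: [0.533, -3.096, -0.0]
ft_force: [-1.2, -0.6, 0.1]
finger_gap: 0.0003
```

```bash
python3 rel.py; python3 -c "
from flap import *
show('side')"
```

```text
10.45 [ 0.47832342 -0.22826088  0.11356127] toolx yaw -160.45463713935337
tip in tool mm [-74.71374316  -0.77700862 -60.44717579]
side lo z, n, x pct5/50/95, y pct5/50/95
30 44 [51. 57. 68.] [-28.   1.  31.]
40 43 [52. 58. 68.] [-28.  -2.  29.]
50 68 [52. 57. 67.] [-28.  -4.  29.]
60 47 [51. 56. 68.] [-28. -22.  30.]
70 8 [47. 49. 50.] [-4.  4. 16.]
80 24 [42. 44. 47.] [-17.   0.  24.]
90 27 [37. 40. 43.] [-23.   9.  31.]
100 26 [32. 34. 37.] [-31.   5.  34.]
110 23 [26. 30. 34.] [-32. -10.  30.]
120 33 [21. 26. 30.] [-31. -22.  33.]
130 53 [15. 20. 25.] [-24.  -9.  26.]
140 13 [12. 15. 20.] [-15.  -5.   9.]
150 23 [ 6. 15. 21.] [-9. -4. 10.]
160 74 [ 3. 16. 27.] [-12.  -0.  13.]
170 40 [14. 18. 30.] [-12.  -3.  12.]
180 33 [14. 17. 22.] [-13.  -1.   9.]
```

Joint about 0.82, almost at the snap point. A little further.

Request:
{"name": "arm_command", "arguments": {"jaw": [255, 255, 255, 255, 255], "translation": [[4, 0, 0], [8, 0, 0], [12, 0, 0], [16, 0, 0], [20, 0, 0]], "twist": [0, 0, 0, 0, 0]}}

```text
time_s: 11.0
ee_pos: [0.4595, -0.2349, 0.1135]
eef_rot: [0.533, -3.096, -0.0]
ft_force: [-0.5, 0.4, -0.2]
finger_gap: -0.0
```

```bash
python3 rel.py; python3 -c "
from flap import *
c=show('side')
cv2.imwrite('pics/side5.png',cv2.resize(c['color'][200:380,290:500],None,fx=3,fy=3)[...,::-1])"
```

```text
11.0 [ 0.45954228 -0.23491123  0.11354218] toolx yaw -160.4503605811118
tip in tool mm [-94.64457969  -0.79888664 -60.45743123]
side lo z, n, x pct5/50/95, y pct5/50/95
30 31 [51. 55. 69.] [-29.  -1.  31.]
40 44 [30. 56. 70.] [-29.   8.  30.]
50 770 [-50.   2.  61.] [-27.   2.  30.]
60 196 [-52.  22.  67.] [-28.   3.  32.]
140 1 [5. 5. 5.] [-5. -5. -5.]
150 20 [-5. -2.  1.] [-7. -1. 12.]
160 39 [-5. -1.  8.] [-12.  -4.  12.]
170 45 [-5. -0. 10.] [-13.  -4.  14.]
180 32 [-6. -3.  2.] [-13.  -1.   6.]
```

View pics/side5.png

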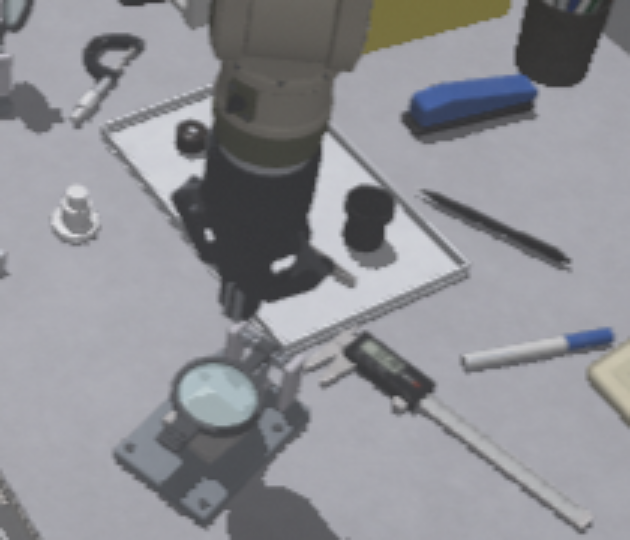

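The lens has sprung down and lies level at z 50–60 mm over the block, at crop (220,395). The fingers are clear above it. I'll retract straight up, then check the angle, the other lens and the block.

Request:
{"name": "arm_command", "arguments": {"jaw": [255, 255, 255, 255, 255], "translation": [[0, 0, -30], [0, 0, -70], [0, 0, -110], [0, 0, -140], [0, 0, -140]], "twist": [0, 0, 0, 0, 0]}}

```text
time_s: 11.55
ee_pos: [0.4619, -0.2363, 0.2584]
eef_rot: [-0.532, 3.09, -0.009]
ft_force: [-0.2, 0.4, 0.0]
finger_gap: 0.0003
```

```bash
python3 - <<'E'
from flap import *
import pickle
s0=pickle.load(open("side.pkl","rb")); c=camera("side")
def loc(c):
    p=cloud(c); d=p[...,:2]-O; return np.dstack([d@ax,d@np.array([-.342,.94]),p[...,2]])*1000
L=loc(c); q=L[(abs(L[...,1])<12)&(L[...,0]<50)&(L[...,0]>-70)&(L[...,2]>40)&(L[...,2]<120)]
print("flap slope rad",np.polyfit(q[:,0],q[:,2],1)," z range",np.percentile(q[:,2],[2,50,98]))
# round-block magnifier lens, unchanged picture region?
r=np.s_[170:245,235:312]
print("other: colour diff max/mean",np.abs(c["color"][r].astype(int)-s0["color"][r]).max(),np.abs(c["color"][r].astype(int)-s0["color"][r]).mean(),
 "depth med diff",np.median(c["depth"][r]-s0["depth"][r]))
for k in(s0,c):
    P=cloud(k)[r].reshape(-1,3); h=P[(P[:,2]>.1)&(P[:,2]<.19)]; print("other high pts",len(h),h.mean(0).round(4))
cv2.imwrite("pics/fin.png",np.hstack([cv2.resize(x["color"][180:380,220:430],(400,380)) for x in(s0,c)])[...,::-1])
E
```

```text
flap slope rad [-6.42423394e-03  5.73842195e+01]  z range [52.67951414 57.42602161 61.5873571 ]
other: colour diff max/mean 18 11.831399711399712 depth med diff -7.927418e-05
other high pts 217 [0.517  0.1967 0.131 ]
other high pts 218 [0.5167 0.1964 0.1305]
```

View pics/fin.png

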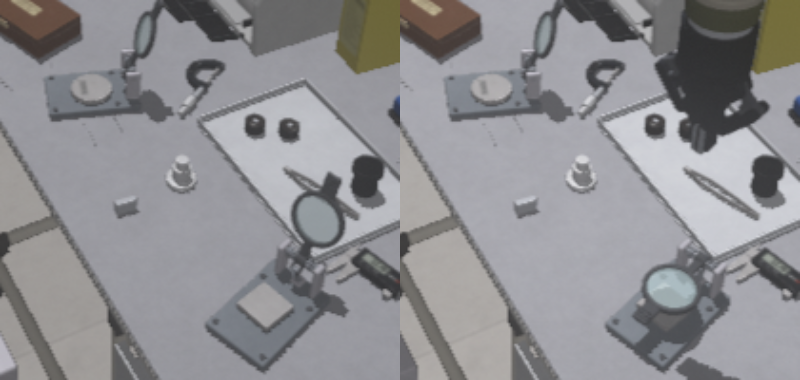

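Before and after side by side: the square-block lens is level, with a slope of 0.006 rad at z≈57 mm. The round-block lens is unchanged, and the gripper is clear.

```bash
python3 -c "
from cell import *
print(job_done())"
```

```text
the job is handed in; nothing more can be done
None
```

The lens over the square block is down at its lower stop, and I handed the job in at about 11.6 s of the 27 s allowed.

**What I did:** I closed the gripper, pushed the tab from behind at about 40 mm/s until the lens snapped down, then lifted clear.

**Last checks:**
- **Square-block lens:** by depth it is level to 0.006 rad, at about 57 mm height, which puts the joint at about 1.92.
- **Round-block lens:** its points moved by less than 1 mm from the first picture, so it is still raised.
- **Forces:** the readings I saw stayed at about 2 N or below. They were taken at the end of each move, so a brief peak in between would not show.
- **Gripper:** it is well clear of everything.

**What disagreed:**
- **Fingertip height:** the reported TCP height read about 33 mm lower than the fingertips seen in the depth images. My first push therefore passed about 10 mm above the tab and did not move the lens. I corrected the height from the depth images and pushed again.
- **Block position:** the square block is now partly hidden by the lens and shadow, so I did not measure it at the end. Nothing touched it, and the visible part lies as before.

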